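# Lock the drawbar into the tow hitch with its hitch pin

## Robot

A 6-joint arm with a two-finger parallel gripper is mounted at the origin on the work surface. World frame = base frame: x ahead of the robot, y to its left, z up, the work surface at z = 0. Lengths are in m, angles in rad, forces in N, time in s.
With the tool pointing down it reaches from about 0.3 to 0.775 m from the base axis. Payload 14.6 kg.
Tool frame: the origin (TCP) lies on the centre line of the jaws, within the pads' length; the fingertips stand 19 mm ahead of it and the grasp point (between the pads) is the TCP; y points along the fingers, x is the direction in which the jaws open and shut, and the axes are right-handed (so a half turn about y gives the same grasp; the last joint's range is limited). The gripper opens to 94 mm and grips with 3 to 60 N. Pads are 16 mm wide; open, the fingers measure 119 mm over their backs; the gripper's body (75 mm by 177 mm) begins 78 mm behind the grasp point.
Start: joints at [1.157, 0.3, 1.521, -0, 1.321, -0.067], TCP at [0.187, 0.517, 0.224] pointing down, gripper open.
Joint ranges: [-3.03, 3.03], [-0.79, 2.21], [0.23, 2.52], [-1.04, 4.18], [0, 3.07], [-2.55, 2.55]. Speed limits (rad/s): [2.22, 2.22, 2.57, 3.14, 3.14, 3.14].

## Interface

Orientations are given as [roll, pitch, yaw] about the fixed x, y, z axes, in that order (R = Rz(yaw) Ry(pitch) Rx(roll)).
In Python, from station import ctrl, optics gives the robot as it stands.
- The arm moves only by the tool jog_arm, never from a script. Its argument "targets" is a list of rows, each a list of 3 entries, a list of its own where there are three numbers: the finger opening in cm, from 0 to 9.4, then the shift along the tool's x, y, z in cm, then the turn about the tool's y in rad. A call has 1 to 10 rows; each row is the pose to reach, as a shift and turn from the pose commanded when the call began, along the tool's axes at that moment; what a row does not reach only later rows make up. A row lasts 1/10 s, in which the tool goes at most 50 mm and 8.59 degrees, less where a joint would pass 70% of its speed; a pose out of reach is approached as far as the arm can. A call with a gripper value outside its range is refused whole. The fingers move at their own pace and stop on an object; "grip_force" is the grip in N (left out, the last holds). Time passes only in rows, so rows that repeat a pose let the fingers close. It gives the time, the measured TCP pose, the force and the opening at its end, in the units of the state.
- ctrl.get_obs(): the state, without advancing time (a new reading comes with each control period).
- optics.camera(name): name is "side" or "top"; returns a dict with "img" (420x560x3 uint8, red, green, blue), "range_z" (420x560 float32, m along the optical axis (not along the pixel's ray), 0 where there is no reading), "camera_matrix" (3x3 intrinsics, pixels), "k1" (the pictures are not rectified: a ray, as slopes to the right and down, at radius r is drawn at 1 + k1 r^2 times it, then the intrinsics apply), "world_to_cam" (4x4, takes a point from world to camera coordinates). Camera axes: x right, y up, looking along -z (the intrinsics and any distortion apply to the point x, -y, -z); pixel columns grow to the right and rows downward; lengths in m; the calibration is good to about 2 mm. A picture is of the moment at which its call begins.
- ctrl.hand_in(): hands the job in, once; it reports no verdict.
The state is a dict: "time_s": time; "qpos": joint angles; "joint_vel": joint speeds; "tau": joint torques, N m; "ee_pos": TCP position; "eef_rot": TCP orientation; "force": force on the tool from outside, world axes, zero at the start; "moment": the same for the moment, N m; "grip_width": finger opening in m.
Only numpy, scipy, OpenCV 4.12 (cv2) and the standard library are available. Lean on these libraries where they do the work, as an engineer would, in place of code of your own. Each camera call takes 0.05 s, during which the arm holds its last target. There are 200 camera calls.

## Task

Slide the aluminium drawbar, shank first, into the square socket of the black tow hitch until its cross hole lines up with the holes in the socket's sides, then push the bent hitch pin through from whichever side is free until the small clip hole near its nose is clear of the far wall, and let go. Leave everything else on the bench where it is.

Things in the scene. Friction and masses are not known exactly. Their poses are not given: they have to be found in the camera images.
- hitch: Black steel tow hitch, fixed on two timber blocks: a round cross tube along its y (51 mm thick, 900 mm long, axis at x 175, z 90 mm) with a square socket tube that points from its middle to the robot. Origin on the bench straight below the socket's mouth; x runs level into the socket, y left as the robot sees it, z up. Socket 43 x 43 mm outside, walls 5 mm, 150 mm long, axis 90 mm above the bench.
- hitch_mouth (a point): Centre of the socket's mouth (hitch frame 0, 0, 90 mm). The bore is 33 x 33 mm. Round the mouth a collar, 57 x 57 mm outside, from x = 2 to 24 mm; ahead of it four flared lips, up to 12 mm ahead of the mouth and opening to about 40 mm, lead the shank in.
- hitch_hole (a point): Middle of the bore, on the axis of the socket's cross holes: 15 mm holes straight through both side walls along the hitch's y, 50 mm behind the mouth (hitch frame 50, 0, 90 mm). The walls' outer faces are 21.5 mm to either side of it.
- drawbar: Aluminium drawbar (ball mount without ball), 200 mm long, 0.4 to 0.6 kg, lying flat. Origin at the middle of its underside; x along it to the shank's tip. Square shank 30 x 30 mm from x = -45 to +100 mm; flat tongue 14 mm thick, 52 mm wide, from x = -45 to -100 mm, undersides flush, a 20 mm upright hole in it. With the holes lined up 90 mm of shank is inside the socket and 55 mm outside.
- drawbar_hole (a point): Middle of the drawbar's cross hole: 15 mm, through the shank along y (drawbar frame x 60, y 0, z 15 mm). The shank has 1.5 mm of play all round in the socket and stays in it when let go.
- drawbar_tip (a point): Centre of the shank's end face (drawbar frame x 100, z 15 mm). The last 8 mm of the shank taper to 23 x 23 mm.
- pin: Bent hitch pin of 12 mm round bar, about 0.15 kg, lying flat: a straight yellow-metal leg with round nose and, at its other end, a red-sleeved handle, 51 mm, bent off square in the plane of the bench. Origin on the underside below the leg; x along the leg to the nose (nose x = +65 mm, handle axis x = -50 mm, handle points to -y), bar axis at z = 6 mm. Grip the leg between x = -35 and 0 mm.
- pin_nose (a point): End of the pin's round nose, on the bar's axis. A 4 mm clip hole crosses the leg 8 mm behind it.
- pin_bend (a point): Corner of the pin, where the axes of leg and handle cross, 115 mm behind the nose. In the socket the handle swings down by its weight when let go.
- battery: Motorcycle battery, black with red top, 113 x 70 x 105 mm high, 1.9 kg, standing to the left or right of the socket (long side roughly along it) and blocking that side. Origin at the centre of its underside. Not to be moved.
- nut_box: Flat blue box of wheel nuts, 100 x 65 x 28 mm high, on the bench on the other side of the socket; low enough to work above. Origin at the centre of its underside, x along the 100 mm.
- spray_can: Red and white spray can, 58 mm across, 160 mm high, upright, near the drawbar. Origin at the centre of its underside.
- bulb_carton: Brown carton, 85 x 50 x 40 mm high, close beside the drawbar. Origin at the centre of its underside, x along the 85 mm.
- spanner: Steel spanner, 170 mm long, lying flat close beside the pin. x along it.
- grease_jar: Blue jar with yellow lid, 56 mm across, 75 mm high, upright, near the pin. Origin at the centre of its underside.
- lamp_box: Yellow box, 70 x 110 x 40 mm high, on the bench in front of the socket, in the shank's way only if that is carried too low. Origin at the centre of its underside, y along the 110 mm.
Things that resemble listed ones, but are neither listed nor needed, are in the scene too. Of the things like the pin, leave any that is blue; of the rest the smaller one is meant.

How it is judged:
By the outcome, as a careful person would: the job done as asked, in the order asked, and still so for the second after the job is handed in, with the robot touching nothing.
It also fails if it takes over 72 s, if anything falls off the work surface, if the arm or the gripper's body presses on something with over 40 N, if the wrist force passes 120 N, or if a joint passes its speed limit or range.

## Working session

There is one attempt and no reset: what is moved stays moved. The work goes in short steps, Python scripts to look and compute and a tool call to move; the robot and the scene stay as the last step left them, time stands still between calls to the robot, and variables do not carry over. Pictures are saved under pics/ and viewed, about 8 in all and at most 12, crops included, and the job is handed in when it is done.

Besides the shell and the picture viewer there is one more tool, called after "Request:" as a command line: name --argument value ..., lists and objects as JSON in quotes. jog_arm: Moves the arm, as the interface text tells. Its arguments: {"type":"object","properties":{"targets":{"type":"array","items":{"type":"array"}},"grip_force":{"type":"number"}},"required":["targets"]}

```bash
ls; mkdir -p pics; cat > h.py <<'E'
import numpy as np, cv2
from station import ctrl, optics
def shot(n):
    c=optics.camera(n); np.savez('%s.npz'%n,**{k:np.asarray(v) for k,v in c.items()}); return c
def load(n): return dict(np.load('%s.npz'%n))
def undist(c,uv):
    K=c['camera_matrix']; d=np.array([float(c['k1']),0,0,0])
    return cv2.undistortPoints(np.asarray(uv,float).reshape(-1,1,2),K,d).reshape(-1,2)
def ray(c,uv):
    s=undist(c,uv); d=np.c_[s[:,0],-s[:,1],-np.ones(len(s))]
    M=np.linalg.inv(c['world_to_cam']); return M[:3,3],d@M[:3,:3].T
def onz(c,uv,z):
    o,d=ray(c,uv); return o+d*((z-o[2])/d[:,2])[:,None]
def cloud(c):
    H,W=c['range_z'].shape; v,u=np.mgrid[:H,:W]
    o,d=ray(c,np.c_[u.ravel(),v.ravel()]); return (o+d*c['range_z'].reshape(-1,1)).reshape(H,W,3)
def proj(c,P):
    P=np.atleast_2d(P); p=P@c['world_to_cam'][:3,:3].T+c['world_to_cam'][:3,3]
    s=np.c_[p[:,0],-p[:,1]]/-p[:,2:]; s=s*(1+float(c['k1'])*(s**2).sum(1))[:,None]
    K=c['camera_matrix']; return s*[K[0,0],K[1,1]]+[K[0,2],K[1,2]]
def save(c,name,crop=None,k=1):
    im=c['img'][:,:,::-1]
    if crop: u0,v0,u1,v1=crop; im=im[v0:v1,u0:u1]
    cv2.imwrite('pics/'+name,cv2.resize(np.ascontiguousarray(im),None,fx=k,fy=k,interpolation=cv2.INTER_CUBIC))
E
python3 - <<'E'
from h import *
for n in('top','side'):
    c=shot(n); save(c,n+'0.png',k=1.4)
    M=np.linalg.inv(c['world_to_cam']); print(n,M[:3,3].round(3),(-M[:3,2]).round(3),c['camera_matrix'].round(1).tolist(),c['k1'])
print(ctrl.get_obs())
E
```

```text
pics
top [ 0.358 -0.036  1.176] [ 0.05   0.01  -0.999] [[406.3, 0.0, 283.0], [0.0, 406.3, 208.8], [0.0, 0.0, 1.0]] -0.0731258415389212
side [ 0.213 -0.619  0.777] [ 0.229  0.624 -0.747] [[401.3, 0.0, 279.4], [0.0, 401.3, 210.5], [0.0, 0.0, 1.0]] -0.03830275417199833
{'time_s': 0.1, 'qpos': array([ 1.15740848e+00,  3.00448095e-01,  1.52150359e+00, -1.89585134e-05,
        1.32069778e+00, -6.66262995e-02]), 'joint_vel': array([-1.09939915e-05, -5.54472319e-04, -2.36003908e-03,  1.34303068e-03,
       -1.17856641e-03,  7.43146088e-04]), 'tau': array([ 1.30228822e-03, -5.32640755e+01, -3.53281546e+01,  7.08701299e-02,
        2.34567525e-02, -9.91725665e-05]), 'ee_pos': array([0.18685586, 0.51706292, 0.22393172]), 'eef_rot': array([-1.57074429e+00,  1.05568358e-03,  1.22403951e+00]), 'force': array([-0.37214815, -0.17653161,  0.05459083]), 'moment': array([ 0.02360647,  0.02388331, -0.02258212]), 'grip_width': 0.09399273365816602}
```

View pics/top0.png

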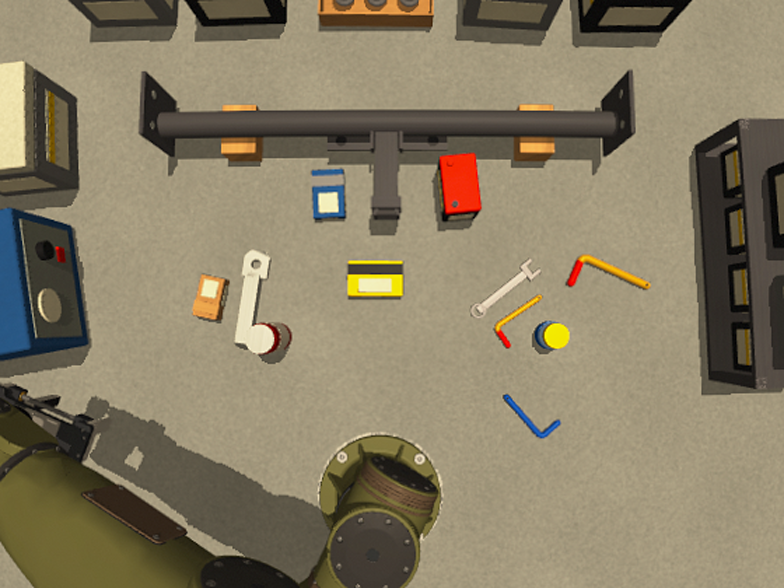

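View pics/side0.png

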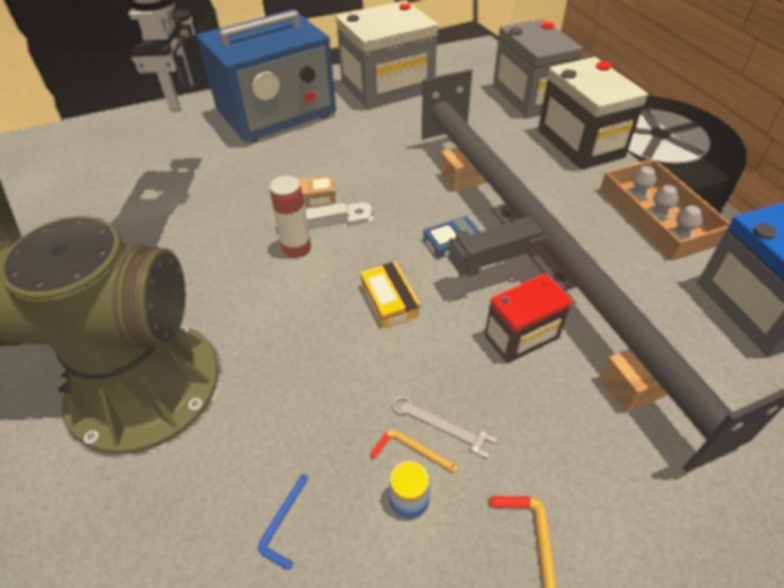

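Top view (px in the 784x588 picture): the drawbar runs from its tongue at (257,258) to its shank end at (243,345), and the spray can overlaps that end at (265,338). The battery is at (460,185), so the right side is blocked and the left is free. Pin-like things are:
- blue at (530,415): leave it.
- large yellow at (585,260)-(648,285): too large.
- small yellow at (497,328)-(540,298), with its red handle at (504,343): this is the one meant.

For the drawbar there is only the one pale bar; the spanner at (505,290) is not it.

```bash
python3 - <<'E'
from h import *
t=load('top'); C=cloud(t); s=load('side'); S=cloud(s)
hsv=cv2.cvtColor(t['img'],cv2.COLOR_RGB2HSV)
def rect(m,z,name,box):
    mm=np.zeros(m.shape,np.uint8); u0,v0,u1,v1=box; mm[v0:v1,u0:u1]=m[v0:v1,u0:u1]
    cs,_=cv2.findContours(mm,cv2.RETR_EXTERNAL,cv2.CHAIN_APPROX_NONE); c=max(cs,key=cv2.contourArea)
    P=onz(t,c[:,0],z)[:,:2]; (cx,cy),(w,h),a=cv2.minAreaRect((P*1000).astype(np.float32)); print(name,'c',round(cx),round(cy),'wh',round(w),round(h),'a',round(a,1)); return P
B=lambda *a:[int(x/1.4) for x in a]
z=C[...,2]
print('bench z',np.median(z[250:290,180:220]))
rect((z>.02)&(z<.06),.04,'carton',B(185,260,235,330))
rect((z>.095),.105,'battery top',B(425,145,495,230))
rect((z>.02)&(z<.04),.028,'nutbox',B(300,160,350,230))
rect((z>.03)&(z<.06),.04,'lamp',B(335,250,415,310))
rect((z>.13),.16,'can',B(235,310,300,365))
rect((z>.06),.075,'jar',B(530,315,580,360))
P=rect((z>.06),.1185,'collar/socket',B(362,165,412,225))
m=(z>.105)
for n,(a,b,cc,d) in {'socket':B(370,165,402,195),'collar':B(365,200,408,222)}.items():
    q=C[b:d,a:cc].reshape(-1,3); q=q[q[:,2]>.1]; print(n,q.min(0).round(4),q.max(0).round(4),np.median(q,0).round(4))
# drawbar
q=C[B(0,235)[1]:B(0,360)[1],B(230,0)[0]:B(280,0)[0]]
for lo,hi in((.008,.02),(.022,.04)):
    mk=np.zeros(z.shape,bool); b=B(230,240,275,352); mk[b[1]:b[3],b[0]:b[2]]=1; mk&=(z>lo)&(z<hi)&(hsv[...,1]<60); p=C[mk]; (cx,cy),wh,a=cv2.minAreaRect((p[:,:2]*1000).astype(np.float32)); print('bar',lo,mk.sum(),p.mean(0).round(4),cx,cy,wh,a)
# pin
b=B(485,285,550,355); h=hsv[b[1]:b[3],b[0]:b[2]]
ye=(h[...,0]>15)&(h[...,0]<32)&(h[...,1]>130); re=((h[...,0]<8)|(h[...,0]>172))&(h[...,1]>130)
for n,mm in(('leg',ye),('handle',re)):
    v,u=np.nonzero(mm); P=onz(t,np.c_[u+b[0],v+b[1]],.006)[:,:2]; print(n,len(P),P.mean(0).round(4),[ (round(r[0][0]),round(r[0][1]),np.round(r[1],1),round(r[2],1)) for r in [cv2.minAreaRect((P*1000).astype(np.float32))]])
b=B(185,240,310,370); save(t,'c_bar.png',b,4)
b2=B(465,250,580,360); save(t,'c_pin.png',b2,4)
i1=cv2.imread('pics/c_bar.png');i2=cv2.imread('pics/c_pin.png');H=max(i1.shape[0],i2.shape[0]);i1=cv2.copyMakeBorder(i1,0,H-i1.shape[0],0,0,0);i2=cv2.copyMakeBorder(i2,0,H-i2.shape[0],0,0,0);cv2.imwrite('pics/crops.png',np.hstack([i1,i2]));print(b,b2,i1.shape,i2.shape)
E
```

```text
bench z -1.816798639231454e-05
carton c 398 353 wh 56 86 a 77.7
battery top c 623 -142 wh 111 70 a 7.1
nutbox c 615 119 wh 100 67 a 5.4
lamp c 443 19 wh 68 110 a 1.2
can c 322 215 wh 55 58 a 1.7
jar c 335 -336 wh 46 49 a 0.6
collar/socket c 601 -1 wh 104 53 a 1.2
socket [ 0.5975 -0.0216  0.1067] [0.6554 0.0211 0.117 ] [ 6.256e-01 -3.000e-04  1.114e-01]
collar [ 0.3576 -0.0357  0.1079] [0.587  0.0255 1.176 ] [ 0.572  -0.0011  0.1161]
bar 0.008 310 [0.4624 0.2658 0.0136] 422.6286926269531 274.34136962890625 (53.92640686035156, 150.71107482910156) 81.5521011352539
bar 0.022 530 [0.3783 0.2788 0.0294] 373.7493896484375 278.98828125 (32.17805099487305, 151.6867218017578) 82.9938735961914
leg 217 [ 0.3705 -0.2864] [(375, -294, array([115.8,  96.1]), 75.2)]
handle 62 [ 0.325  -0.2466] [(325, -247, array([40.7, 12.7]), 37.9)]
[132, 171, 221, 264] [332, 178, 414, 257] (372, 356, 3) (372, 328, 3)
```

View pics/crops.png

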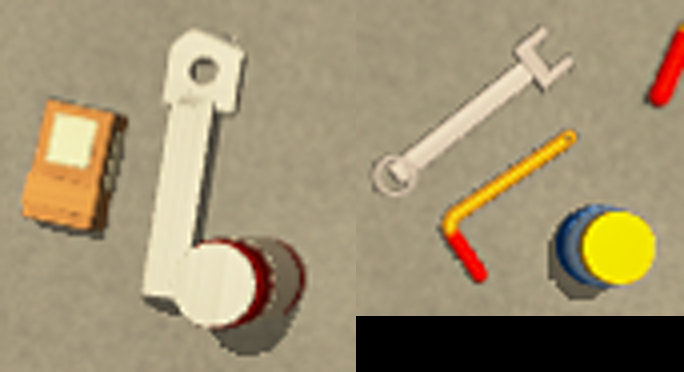

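The crop confirms the bar: its tongue with the hole is at crop (205,70), the shank runs to (165,298), and the can is beside its end. It also confirms the small yellow pin, with bend at (448,225), nose at (572,135) and red handle to (480,275). The jar is at (615,247) and the spanner lies alongside.

```bash
python3 - <<'E'
from h import *
t=load('top'); C=cloud(t); z=C[...,2]; hsv=cv2.cvtColor(t['img'],cv2.COLOR_RGB2HSV)
def fit(P): 
    vx,vy,x,y=cv2.fitLine((P*1000).astype(np.float32),cv2.DIST_HUBER,0,.01,.01).ravel(); return np.array([x,y]),np.array([vx,vy])
# shank centre line by column bins
rows=[]
for v in range(198,246,2):
    u=np.arange(132,200); k=(z[v,132:200]>.025)&(z[v,132:200]<.034)&(hsv[v,132:200,1]<60)
    if 6<k.sum()<18:
        P=onz(t,[[u[k].min()-.5,v],[u[k].max()+.5,v]],.03)[:,:2]; rows.append(np.r_[P.mean(0),np.linalg.norm(P[0]-P[1])])
rows=np.array(rows); print(rows[::4].round(4)); rows=rows[(rows[:,2]>.027)&(rows[:,2]<.035)]
c,d=fit(rows[:,:2]); d*=-np.sign(d[0]); print('shank axis',c,d,np.degrees(np.arctan2(d[1],d[0])))
k=np.zeros(z.shape,bool);k[165:262,132:200]=1
for lo,hi in((.009,.018),(.025,.034)):
    q=C[k&(z>lo)&(z<hi)&(hsv[...,1]<60)]; a=(q[:,:2]*1000-c)@d; b=(q[:,:2]*1000-c)@[-d[1],d[0]]
    a=a[np.abs(b)<12]; print(lo,np.percentile(a,[0,1,2,98,99,100]).round(1))
print('hole', (onz(t,[[132+204.5/4-.4,171+70/4-.4]],.014)[0,:2]*1000-c)@d)
# pin
m=np.zeros(z.shape,bool); m[205:255,350:390]=1
ye=m&(hsv[...,0]>12)&(hsv[...,0]<32)&(hsv[...,1]>120); re=m&((hsv[...,0]<8)|(hsv[...,0]>172))&(hsv[...,1]>120)
L=[]
for n,mm in(('leg',ye),('han',re)):
    _,lab,st,_=cv2.connectedComponentsWithStats(mm.astype(np.uint8)); i=1+st[1:,4].argmax(); v,u=np.nonzero(lab==i)
    P=onz(t,np.c_[u,v],.006)[:,:2]; c1,d1=fit(P); a=(P*1000-c1)@d1; L.append((c1,d1)); print(n,len(P),c1,d1,a.min(),a.max(),c1+d1*a.min(),c1+d1*a.max())
(c1,d1),(c2,d2)=L; k=np.linalg.solve(np.c_[d1,-d2],c2-c1); print('bend',c1+d1*k[0],np.degrees(np.arctan2(d1[1],d1[0])))
# hitch: socket sides and cross tube
rows=[]
for v in range(100,142):
    u=np.arange(255,300); k=z[v,255:300]>.1
    P=onz(t,[[u[k].min()-.5,v],[u[k].max()+.5,v]],.1115)[:,:2]; rows.append(np.r_[P.mean(0),np.linalg.norm(P[0]-P[1])])
rows=np.array(rows); print(rows[::5].round(4)); r=rows[(rows[:,2]<.047)]; c,d=fit(r[:,:2]); print('socket',c,d,c[1]/1000)
q=C[75:105,130:430].reshape(-1,3); q=q[(q[:,2]>.111)&(q[:,2]<.125)]; q=q[abs(q[:,1])<.4]; c,d=fit(q[:,:2]);print('tube crest',c,d,q[:,2].max())
s=load('side');S=cloud(s);
for n,X in(('top',C),('side',S)):
    q=X.reshape(-1,3); q=q[(abs(q[:,1])<.02)&(q[:,2]>.07)&(q[:,2]<.125)&(q[:,0]>.5)&(q[:,0]<.64)]
    for zz in(.112,.118,): k=abs(q[:,2]-zz)<.003; print(n,zz,np.percentile(q[k,0],[0,3,50,97]).round(4) if k.any() else None)
    print(q[:,0].min())
E
```

```text
[[0.4392 0.2706 0.0346]
 [0.4163 0.2756 0.0288]
 [0.3935 0.2762 0.0317]
 [0.3707 0.2784 0.0316]
 [0.3479 0.2819 0.0345]
 [0.325  0.2913 0.0201]]
shank axis [389.38245 276.54788] [-0.9919311   0.12677844] 172.7165
0.009 [-108.7 -108.4 -108.   -61.4  -61.   -58.7]
0.025 [-57.5 -55.2 -53.9  87.9  89.5  91.7]
hole -80.47206647994021
leg 173 [ 380.93607 -274.18347] [ 0.58518875 -0.8108971 ] -59.31403235563199 59.15756055889639 [ 346.22616143 -226.08589415] [ 415.55440438 -322.15416668]
han 62 [ 324.49103 -246.77763] [0.80432475 0.59419   ] -19.63079229653684 21.059440685181 [ 308.7014958  -258.44205417] [ 341.42965711 -234.26432457]
bend [ 348.40793 -229.10918] -54.183674
[[ 7.012e-01  6.000e-04  5.880e-02]
 [ 6.875e-01  3.000e-04  5.880e-02]
 [ 6.737e-01  1.060e-02  6.410e-02]
 [ 6.606e-01 -2.170e-02  8.530e-02]
 [ 6.466e-01 -7.000e-04  4.260e-02]
 [ 6.331e-01 -1.000e-03  4.260e-02]
 [ 6.196e-01 -1.300e-03  4.250e-02]
 [ 6.061e-01 -2.000e-04  4.510e-02]
 [ 5.926e-01 -5.000e-04  5.570e-02]]
socket [640.7108     -0.7834331] [0.99975014 0.02235301] -0.0007834331
tube crest [741.5082     -1.7524968] [ 0.01962019 -0.9998075 ] 0.12060765025685893
top 0.112 [0.5568 0.5579 0.6088 0.6385]
top 0.118 [0.5567 0.5596 0.5805 0.6057]
0.5567322336230224
side 0.112 [0.5547 0.5561 0.6109 0.6379]
side 0.118 [0.5546 0.5566 0.5773 0.5915]
0.554644718026987
```

```bash
cat >> h.py <<'E'
def go(p,yaw=None):
    """shift (cm, tool axes) and turn (rad) from the pose as measured to world p (m), yaw (rad)"""
    from scipy.spatial.transform import Rotation as Ro
    o=ctrl.get_obs(); R=Ro.from_euler('xyz',o['eef_rot']).as_matrix(); s=R.T@(np.array(p)-o['ee_pos'])*100
    y0=np.arctan2(R[1,0],R[0,0]); t=0 if yaw is None else -(yaw-y0)
    print('shift',s.round(2),'turn',round(t,4),'| at',o['ee_pos'].round(4),'rot',np.round(o['eef_rot'],4),'F',o['force'].round(1),'w',round(o['grip_width'],4),'t',o['time_s'])
E
python3 -c "
from h import *
go([.4201,.2726,.15],1.4436)"
```

```text
shift [-15.06   7.41 -30.24] turn -0.2196 | at [0.1869 0.5171 0.2239] rot [-1.5707e+00  1.1000e-03  1.2240e+00] F [-0.4 -0.2  0.1] w 0.094 t 0.1
```

Request:
jog_arm --targets '[[5,[-15.06,4,-30.24],-0.22],[5,[-15.06,4,-30.24],-0.22],[5,[-15.06,4,-30.24],-0.22],[5,[-15.06,4,-30.24],-0.22],[5,[-15.06,4,-30.24],-0.22],[5,[-15.06,4,-30.24],-0.22],[5,[-15.06,7.4,-30.24],-0.22],[5,[-15.06,7.4,-30.24],-0.22],[5,[-15.06,7.4,-30.24],-0.22],[5,[-15.06,7.4,-30.24],-0.22]]' --grip_force 50

```text
time_s: 1.1
ee_pos: [0.4198, 0.2736, 0.1511]
eef_rot: [-1.571, -0.0, 1.444]
force: [0.3, 0.8, 1.3]
grip_width: 0.0498
```

```bash
python3 -c "
from h import *
go([.4201,.2726,.0225],1.4436)
t=shot('top');s=shot('side')
for c,n in((t,'top'),(s,'side')):
    p=proj(c,[[.4201,.2726,.04]])[0].astype(int); b=(max(p[0]-90,0),max(p[1]-90,0),p[0]+70,p[1]+70); save(c,'g_%s.png'%n,b,2.4)
    print(n,b)
a=cv2.imread('pics/g_top.png');b=cv2.imread('pics/g_side.png');h=min(a.shape[0],b.shape[0]);cv2.imwrite('pics/g.png',np.hstack([a[:h],b[:h]]))"
```

```text
shift [-0.1  12.86 -0.03] turn 0.0009 | at [0.4198 0.2736 0.1511] rot [-1.5711e+00 -5.0000e-04  1.4445e+00] F [0.3 0.8 1.3] w 0.0498 t 1.1
top (np.int64(87), np.int64(114), np.int64(247), np.int64(274))
side (np.int64(148), np.int64(56), np.int64(308), np.int64(216))
```

View pics/g.png

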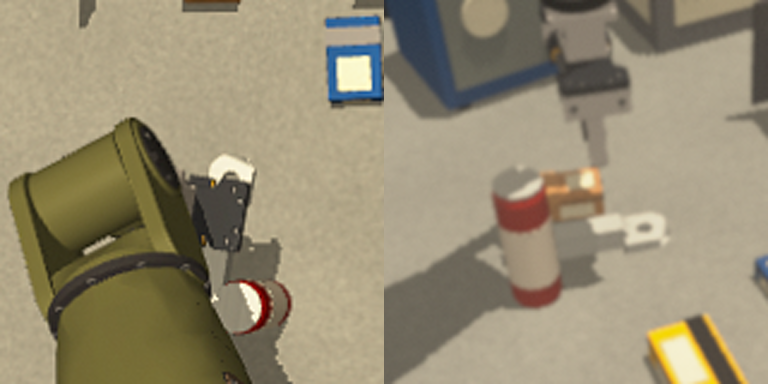

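The gripper sits over the shank, with its fingers above the spot at side crop (600,155), and the can and carton are clear of it. Next I go down and close.

Request:
jog_arm --targets '[[5,[-0.1,5,-0.03],0],[5,[-0.1,9,-0.03],0],[5,[-0.1,12,-0.03],0],[5,[-0.1,12.8,-0.03],0],[5,[-0.1,12.8,-0.03],0],[2,[-0.1,12.8,-0.03],0],[2,[-0.1,12.8,-0.03],0],[2,[-0.1,12.8,-0.03],0],[2,[-0.1,12.8,-0.03],0],[2,[-0.1,12.8,-0.03],0]]' --grip_force 60

```text
time_s: 2.2
ee_pos: [0.4209, 0.2722, 0.0237]
eef_rot: [-1.572, -0.001, 1.444]
force: [-2.1, 0.4, 7.6]
grip_width: 0.0297
```

Request:
jog_arm --targets '[[2,[0,-1,0],0],[2,[0,-3,0],0],[2,[0,-6,0],0],[2,[0,-9.5,0],0],[2,[0,-13,0],0],[2,[0,-16.5,0],0],[2,[0,-19,0],0],[2,[0,-20,0],0],[2,[0,-20,0],0]]'

```text
time_s: 3.1
ee_pos: [0.4204, 0.2718, 0.2233]
eef_rot: [-1.572, -0.001, 1.444]
force: [0.1, 0.2, -6.2]
grip_width: 0.0294
```

Request:
jog_arm --targets '[[2,[-1.5,0,-0.2],0.1],[2,[-4,0,-0.4],0.24],[2,[-7,0,-0.8],0.38],[2,[-10,0,-1.1],0.52],[2,[-13,0,-1.4],0.66],[2,[-16,0,-1.7],0.8],[2,[-19,0,-2.0],0.94],[2,[-22,0,-2.3],1.08],[2,[-25,0,-2.6],1.22],[2,[-27.5,0,-2.9],1.36]]'

```text
time_s: 4.1
ee_pos: [0.4133, -0.006, 0.2208]
eef_rot: [-1.57, 0.003, 0.078]
force: [-0.7, -0.6, -5.4]
grip_width: 0.0296
```

```bash
python3 -c "
from h import *
go([.4147,-.005,.15],-1.551); print(ctrl.get_obs()['qpos'].round(3))"
```

```text
shift [0.17 7.08 0.09] turn 1.6288 | at [ 0.4133 -0.006   0.2208] rot [-1.5705  0.0029  0.0778] F [-0.7 -0.6 -5.4] w 0.0296 t 4.1
[-0.103 -0.005  1.88  -0.     1.27  -0.181]
```

Request:
jog_arm --targets '[[2,[0.1,0,0],0.14],[2,[0.1,1,0],0.28],[2,[0.1,2,0],0.42],[2,[0.1,3,0],0.56],[2,[0.1,4,0],0.7],[2,[0.1,5,0],0.84],[2,[0.1,6,0],0.98],[2,[0.1,7,0],1.12],[2,[0.1,7,0],1.26],[2,[0.1,7,0],1.4]]'

```text
time_s: 5.1
ee_pos: [0.4141, -0.0044, 0.1505]
eef_rot: [-1.575, 0.001, -1.322]
force: [-0.3, -0.3, -6.1]
grip_width: 0.0297
```

Request:
jog_arm --targets '[[2,[0,0,0],0.12],[2,[0,0,0],0.2],[2,[0,0,0],0.229],[2,[0,0,0],0.229],[2,[0,0,0],0.229]]'

```text
time_s: 5.6
ee_pos: [0.415, -0.0046, 0.1519]
eef_rot: [-1.572, 0.0, -1.543]
force: [0.9, 0.3, -5.8]
grip_width: 0.0294
```

```bash
python3 -c "
from h import *
go([.4147,-.005,.0987],-1.551); print(ctrl.get_obs()['qpos'].round(3))
t=shot('top');s=shot('side')
for c,n in((t,'top'),(s,'side')):
    p=proj(c,[[.49,-.002,.1]])[0].astype(int); b=[int(x) for x in(p[0]-80,p[1]-80,p[0]+80,p[1]+80)]; save(c,'i_%s.png'%n,b,2.5); print(n,b)
cv2.imwrite('pics/i.png',np.hstack([cv2.imread('pics/i_top.png'),cv2.imread('pics/i_side.png')]))"
```

```text
shift [ 0.04  5.32 -0.02] turn 0.0078 | at [ 0.415  -0.0046  0.1519] rot [-1.5719e+00  1.0000e-04 -1.5432e+00] F [ 0.9  0.3 -5.8] w 0.0294 t 5.6
[-0.099  0.08   1.964  0.     1.098  1.444]
top [194, 98, 354, 258]
side [218, 107, 378, 267]
```

View pics/i.png

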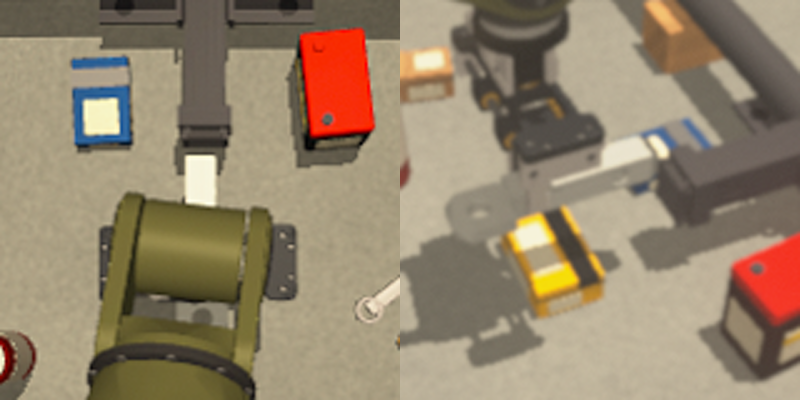

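The bar's shank end at top crop (200,155) is in line with the socket at (205,130), and side crop (655,145) shows it ahead of and above the mouth at (670,185). Next I measure tilt and offset.

```bash
cat > bar.py <<'E'
from h import *
def bar(c,z0):
    X=cloud(c); hs=cv2.cvtColor(c['img'],cv2.COLOR_RGB2HSV)
    k=(abs(X[...,2]-z0)<.006)&(abs(X[...,1])<.03)&(X[...,0]>.42)&(X[...,0]<.56)&(hs[...,2]>100)&(hs[...,1]<70)
    q=X[k]; return q,k
t=load('top');s=load('side'); z0=float(__import__('sys').argv[1])
for n,c in(('top',t),('side',s)):
    q,k=bar(c,z0); 
    A=np.c_[q[:,0]-.5,q[:,1],np.ones(len(q))]; f=np.linalg.lstsq(A,q[:,2],rcond=None)[0]
    print(n,len(q),'x',np.percentile(q[:,0],[0,2,98,100]).round(4),'plane slope x,y, z@.5',f.round(4))
q,k=bar(t,z0); r=[]
for v in np.unique(np.nonzero(k)[0]):
    u=np.nonzero(k[v])[0]; P=onz(t,[[u.min()-.5,v],[u.max()+.5,v]],z0)[:,:2]; r.append(np.r_[P.mean(0),abs(P[0,1]-P[1,1])])
r=np.array(r); print(r.round(4)); r=r[abs(r[:,2]-.03)<.003]; p=np.polyfit(r[:,0],r[:,1],1); print('slope',p[0].round(4),'y@.4',np.polyval(p,.4).round(4),'y@.55',np.polyval(p,.55).round(4))
E
python3 bar.py .158
```

```text
top 235 x [0.4825 0.4832 0.5311 0.5315] plane slope x,y, z@.5 [-0.0164  0.0184  0.1581]
side 313 x [0.431  0.4345 0.5365 0.5389] plane slope x,y, z@.5 [0.0043 0.055  0.1583]
[[ 5.311e-01  6.000e-04  3.030e-02]
 [ 5.285e-01  5.000e-04  3.030e-02]
 [ 5.260e-01  5.000e-04  3.030e-02]
 [ 5.234e-01  4.000e-04  3.030e-02]
 [ 5.209e-01  4.000e-04  3.030e-02]
 [ 5.183e-01  3.000e-04  3.030e-02]
 [ 5.158e-01  2.000e-04  3.030e-02]
 [ 5.132e-01  2.000e-04  3.030e-02]
 [ 5.107e-01  1.000e-04  3.030e-02]
 [ 5.081e-01  1.000e-04  3.030e-02]
 [ 5.056e-01  0.000e+00  3.030e-02]
 [ 5.031e-01 -0.000e+00  3.030e-02]
 [ 5.005e-01 -1.000e-04  3.030e-02]
 [ 4.980e-01 -2.000e-04  3.030e-02]
 [ 4.954e-01 -2.000e-04  3.030e-02]
 [ 4.929e-01 -3.000e-04  3.030e-02]
 [ 4.904e-01 -3.000e-04  3.030e-02]
 [ 4.878e-01 -4.000e-04  3.020e-02]
 [ 4.853e-01 -4.000e-04  3.020e-02]
 [ 4.829e-01 -6.800e-03  1.760e-02]]
slope 0.0223 y@.4 -0.0023 y@.55 0.001
```

```bash
cat > edge.py <<'E'
from h import *
def edges(c,v0,v1,ul,ur,zl,zr,w=4):
    g=cv2.GaussianBlur(cv2.cvtColor(c['img'],cv2.COLOR_RGB2GRAY).astype(float),(0,0),.6); r=[]
    for v in range(v0,v1):
        e=[]
        for u0 in(ul,ur):
            d=np.abs(g[v,u0-w+1:u0+w+2]-g[v,u0-w-1:u0+w]); d=np.clip(d-.3*d.max(),0,None); e.append((d*np.arange(u0-w,u0+w+1)).sum()/d.sum())
        L=onz(c,[[e[0],v]],zl)[0,:2];R=onz(c,[[e[1],v]],zr)[0,:2]; r.append(np.r_[(L+R)/2,L[1]-R[1],e])
    return np.array(r)
E
python3 - <<'E'
from edge import *
t=load('top'); 
for n,x0,x1,hw,zl,zr in(('sock',.60,.645,.0215,.1115,.0685),('collar',.571,.588,.0285,.1185,.0615),('bar',.487,.527,.015,.158,.128)):
    a=proj(t,[[x1,hw,zl],[x0,hw,zl],[x0,-hw,zr]]); print(n,a.round(1).tolist())
    r=edges(t,int(a[0,1]),int(a[1,1]),int(round(a[1,0])),int(round(a[2,0])),zl,zr); print(np.median(r,0).round(4),r[:,1].std().round(4)); print(np.polyfit(r[:,0],r[:,1],1).round(4))
g=cv2.cvtColor(t['img'],cv2.COLOR_RGB2GRAY)
for v in(130,138,150,160): print(v,g[v,258:296].tolist())
E
```

```text
sock [[267.2, 120.5], [266.8, 137.1], [283.1, 140.9]]
[6.304000e-01 8.000000e-04 4.660000e-02 2.660563e+02 2.837392e+02] 0.0008
[ 0.0536 -0.0328]
collar [[263.9, 140.9], [263.7, 147.3], [285.4, 151.8]]
[ 5.892000e-01 -1.700000e-03  5.610000e-02  2.646162e+02  2.860540e+02] 0.0002
[ 0.0339 -0.0216]
bar [[267.8, 161.5], [267.4, 177.2], [279.5, 178.9]]
[ 5.117000e-01 -0.000000e+00  3.060000e-02  2.675241e+02  2.799510e+02] 0.0006
[ 0.0444 -0.0227]
130 [161, 159, 162, 160, 160, 163, 164, 165, 135, 90, 96, 95, 96, 94, 96, 96, 97, 98, 95, 96, 98, 98, 97, 98, 96, 102, 142, 160, 159, 160, 163, 161, 160, 160, 159, 158, 161, 162]
138 [164, 161, 161, 163, 163, 162, 162, 164, 131, 89, 94, 95, 96, 95, 96, 96, 98, 97, 97, 98, 97, 98, 97, 97, 95, 93, 137, 163, 161, 160, 158, 157, 155, 160, 161, 158, 157, 160]
150 [167, 167, 169, 169, 167, 167, 174, 129, 62, 84, 94, 92, 79, 72, 74, 73, 74, 73, 74, 74, 72, 75, 73, 76, 93, 95, 86, 53, 94, 145, 159, 160, 165, 166, 164, 161, 159, 159]
160 [165, 163, 162, 164, 169, 138, 91, 91, 90, 105, 188, 230, 229, 230, 230, 229, 228, 229, 230, 229, 230, 196, 123, 87, 88, 87, 137, 164, 163, 162, 157, 158, 162, 164, 162, 163, 167, 164]
```

```bash
python3 - <<'E'
from h import *
t=load('top')
for n,v,l,zl,r,zr in(('s130',130,266.13,.1115,283.9,.0685),('s138',138,266.05,.1115,283.87,.0685),('bar160',160,267.7,.158,279.45,.158)):
    L=onz(t,[[l,v]],zl)[0];R=onz(t,[[r,v]],zr)[0]; print(n,((L+R)/2).round(4),(L-R)[1].round(4))
E
```

```text
s130 [6.249e-01 3.000e-04 9.000e-02] 0.0467
s138 [ 6.028e-01 -1.000e-04  9.000e-02] 0.0468
bar160 [5.311e-01 4.000e-04 1.580e-01] 0.0297
```

```bash
python3 -c "
from h import *
go([.415,-.0068,.0987],-1.551)"
```

```text
shift [ 0.22  5.35 -0.02] turn 0.0073 | at [ 0.4151 -0.0046  0.1522] rot [-1.5713  0.     -1.5437] F [ 0.2  0.1 -5.8] w 0.0298 t 5.7
```

Request:
jog_arm --targets '[[2,[0.22,2,0],0.007],[2,[0.22,4,0],0.007],[2,[0.22,5.3,0],0.007],[2,[0.22,5.3,0],0.007],[2,[0.22,5.3,0],0.007],[2,[0.22,5.3,0],0.007]]'

```text
time_s: 6.3
ee_pos: [0.4158, -0.0068, 0.1002]
eef_rot: [-1.57, -0.0, -1.552]
force: [-0.2, 0.1, -5.4]
grip_width: 0.0294
```

```bash
python3 -c "
from h import *
go([.435,-.0064,.0987],-1.551)
shot('top');shot('side')"; python3 bar.py .105
```

```text
shift [-0.    0.16  1.92] turn -0.0007 | at [ 0.4158 -0.0068  0.1002] rot [-1.5695e+00 -2.0000e-04 -1.5517e+00] F [-0.2  0.1 -5.4] w 0.0294 t 6.3
top 214 x [0.4809 0.4816 0.5322 0.5406] plane slope x,y, z@.5 [-0.0004 -0.0179  0.1062]
side 274 x [0.4308 0.4365 0.5376 0.5559] plane slope x,y, z@.5 [0.0247 0.1014 0.1068]
[[ 0.54    0.0091  0.0027]
 [ 0.5321 -0.0017  0.0292]
 [ 0.5294 -0.0018  0.0292]
 [ 0.5268 -0.0018  0.0292]
 [ 0.5241 -0.0019  0.0292]
 [ 0.5214 -0.0019  0.0292]
 [ 0.5187 -0.002   0.0292]
 [ 0.5161 -0.002   0.0292]
 [ 0.5134 -0.0021  0.0292]
 [ 0.5107 -0.0022  0.0292]
 [ 0.508  -0.0022  0.0292]
 [ 0.5054 -0.0023  0.0292]
 [ 0.5027 -0.0023  0.0292]
 [ 0.5    -0.0024  0.0292]
 [ 0.4974 -0.0025  0.0292]
 [ 0.4947 -0.0025  0.0292]
 [ 0.492  -0.0026  0.0292]
 [ 0.4894 -0.0026  0.0292]
 [ 0.4867 -0.0027  0.0292]
 [ 0.484  -0.0028  0.0292]
 [ 0.4815 -0.0094  0.0159]]
slope 0.0221 y@.4 -0.0046 y@.55 -0.0013
```

Request:
jog_arm --targets '[[2,[0.05,0.15,0.5],0],[2,[0.05,0.15,1],0],[2,[0.05,0.15,1.5],0],[2,[0.05,0.15,2],0],[2,[0.05,0.15,2.5],0],[2,[0.05,0.15,3],0],[2,[0.05,0.15,3.5],0],[2,[0.05,0.15,4],0],[2,[0.05,0.15,4],0]]'

```text
time_s: 7.3
ee_pos: [0.4562, -0.0064, 0.0982]
eef_rot: [-1.57, 0.0, -1.552]
force: [2.0, 1.9, -4.5]
grip_width: 0.0297
```

Request:
jog_arm --targets '[[2,[0,0,0.5],0],[2,[0,0,1],0],[2,[0,0,1.5],0],[2,[0,0,2],0],[2,[0,0,2.5],0],[2,[0,0,3],0],[2,[0,0,3.5],0],[2,[0,0,4],0],[2,[0,0,4],0]]'

```text
time_s: 8.2
ee_pos: [0.4963, -0.0055, 0.0982]
eef_rot: [-1.57, 0.0, -1.552]
force: [1.9, 5.0, -1.8]
grip_width: 0.0297
```

Request:
jog_arm --targets '[[2,[-0.04,0,0.5],0],[2,[-0.04,0,1],0],[2,[-0.04,0,1.5],0],[2,[-0.04,0,2],0],[2,[-0.04,0,2.5],0],[2,[-0.04,0,3],0],[2,[-0.04,0,3.4],0],[2,[-0.04,0,3.4],0]]'

```text
time_s: 9.0
ee_pos: [0.5299, -0.0045, 0.0983]
eef_rot: [-1.57, 0.0, -1.552]
force: [-1.1, 3.3, 1.6]
grip_width: 0.0295
```

```bash
python3 -c "
from h import *
go([.5347,-.005,.0985],-1.551)
t=shot('top');s=shot('side')
P=[[.5667+.05,-.0225,.09],[.5667+.05,.0215,.09]]
print(proj(s,P).round(1),proj(t,P).round(1))
p=proj(s,[[.57,-.01,.09]])[0].astype(int); b=[int(x) for x in(p[0]-65,p[1]-50,p[0]+45,p[1]+40)]; save(s,'j.png',b,7); print(b)"
```

```text
shift [ 0.06 -0.02  0.47] turn -0.0011 | at [ 0.5299 -0.0045  0.0983] rot [-1.5700e+00  3.0000e-04 -1.5521e+00] F [-1.1  3.3  1.6] w 0.0295 t 9.0
[[349.9 182. ]
 [341.7 170.7]] [[283.5 133.1]
 [267.3 132.8]]
[265, 133, 375, 223]
```

View pics/j.png

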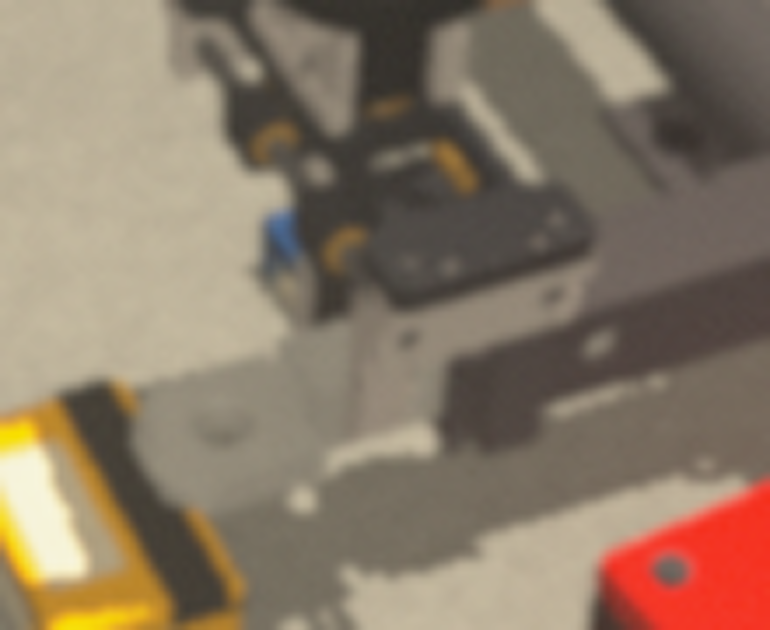

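The socket's right cross hole shows at crop (600,345), which is image (350.7,182.3) against a predicted (349.9,182.0), so the hitch pose is good. The bar is seated deep, with about 4.7 mm left to go.

Request:
jog_arm --targets '[[2,[0,0,0.2],0],[2,[0,0,0.35],0],[2,[0,0,0.47],0],[2,[0,0,0.47],0],[2,[0,0,0.47],0]]'

```text
time_s: 9.6
ee_pos: [0.5335, -0.0044, 0.0982]
eef_rot: [-1.572, 0.0, -1.552]
force: [-9.0, 5.9, 7.5]
grip_width: 0.0298
```

```bash
python3 -c "
from h import *
s0=load('side')
go([.5347,-.005,.0985],-1.551)
s=shot('side')
g0=cv2.cvtColor(s0['img'],cv2.COLOR_RGB2GRAY);g=cv2.cvtColor(s['img'],cv2.COLOR_RGB2GRAY)
print(g0[177:188,343:359]);print(g[177:188,343:359])
save(s,'k.png',(275,165,375,215),7)
# tongue hole: dark blob
X=cloud(s); k=(abs(X[...,2]-.089)<.004)&(X[...,0]>.44)&(X[...,0]<.50)&(abs(X[...,1])<.035); q=X[k]; print('tongue',len(q),np.percentile(q[:,0],[0,1,3,50]).round(4))
X=cloud(s0); k=(abs(X[...,2]-.089)<.004)&(X[...,0]>.43)&(X[...,0]<.50)&(abs(X[...,1])<.035); q=X[k]; print('tongue0',len(q),np.percentile(q[:,0],[0,1,3,50]).round(4))
"
```

```text
shift [ 0.06 -0.03  0.12] turn -0.0009 | at [ 0.5335 -0.0044  0.0982] rot [-1.5723e+00  3.0000e-04 -1.5519e+00] F [-9.   5.9  7.5] w 0.0298 t 9.6
[[129 133 137 130 113  97  88  83  79  76  74  71  72  71  71  72]
 [128 128 126 112  92  80  75  74  72  72  72  71  70  71  72  70]
 [112 105  99  85  75  71  70  75  79  81  76  71  72  72  72  69]
 [ 87  80  75  71  70  71  82  94 102  94  80  72  71  70  70  72]
 [ 73  70  68  69  71  82 104 117 116 101  80  71  71  71  70  72]
 [ 72  71  70  70  75  95 117 123 114  95  77  72  70  72  70  72]
 [ 72  72  70  72  78  94 108 106  95  82  75  71  71  71  71  72]
 [ 71  70  71  70  74  82  87  84  78  76  72  72  72  71  71  71]
 [ 72  71  72  72  71  73  75  76  73  72  71  71  71  73  75  80]
 [ 72  71  71  72  71  71  72  71  72  75  75  77  80  83  94 109]
 [ 73  71  71  70  72  72  75  79  87  97 102 103 106 105 118 133]]
[[137 135 132 133 129 116  97  85  79  75  74  71  71  72  70  71]
 [131 128 122 116 109  94  81  73  72  73  71  70  72  70  71  72]
 [114 106  98  89  83  74  71  76  80  78  74  72  72  71  71  71]
 [ 87  80  77  71  70  73  82  96 101  95  82  72  70  69  70  71]
 [ 73  69  68  69  70  83 104 120 120 104  81  72  71  70  71  71]
 [ 72  71  69  71  76  96 119 127 118  97  80  71  70  70  72  71]
 [ 71  70  70  71  76  94 110 110  97  84  75  71  72  71  71  71]
 [ 72  72  69  72  74  81  87  86  80  75  73  72  72  71  72  71]
 [ 72  71  70  69  74  73  76  74  72  71  71  71  71  73  74  79]
 [ 72  72  71  72  69  71  70  71  73  73  76  77  80  84  95 109]
 [ 72  72  70  70  71  71  73  78  86  96 101 103 105 106 118 133]]
tongue 246 [0.4567 0.4573 0.458  0.4768]
tongue0 278 [0.4531 0.4539 0.4544 0.4769]
```

View pics/k.png

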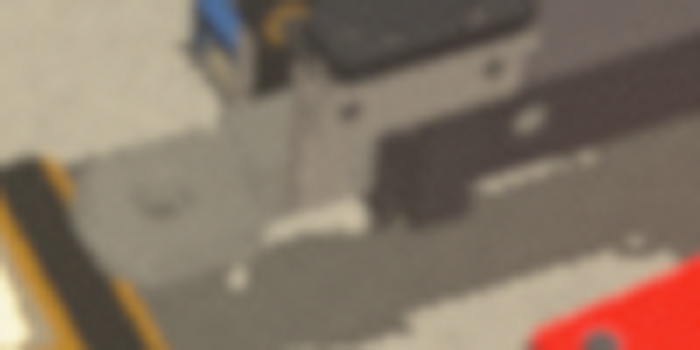

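Tongue end measured at x = 0.457 against a wanted 0.4567, so the bar is within about 1 mm. The crop shows the hole at (528,120) and the tongue clear of the lamp box. I nudge it a little further, release and rise.

Request:
jog_arm --targets '[[2,[0,0,0.1],0],[2,[0,0,0.1],0],[4.5,[0,0,0.05],0],[4.5,[0,0,0.05],0],[4.5,[0,0,0.05],0],[4.5,[0,-2,0.05],0],[4.5,[0,-5,0.05],0],[4.5,[0,-9,0.05],0],[4.5,[0,-13,0.05],0],[4.5,[0,-13,0.05],0]]'

```text
time_s: 10.65
ee_pos: [0.5363, -0.0049, 0.2333]
eef_rot: [-1.562, -0.001, -1.552]
force: [0.2, 0.9, -0.1]
grip_width: 0.0448
```

```bash
python3 -c "
from h import *
go([.3677,-.2559,.20],np.radians(35.8))
s=shot('side')
X=cloud(s); k=(abs(X[...,2]-.089)<.004)&(X[...,0]>.44)&(X[...,0]<.50)&(abs(X[...,1])<.035); q=X[k]; print('tongue',len(q),np.percentile(q[:,0],[0,1,3,50]).round(4))
k=(abs(X[...,2]-.105)<.005)&(X[...,0]>.48)&(X[...,0]<.56)&(abs(X[...,1])<.02); q=X[k]; print('shank top',len(q),np.percentile(q[:,0],[0,1,3,97,100]).round(4),np.median(q,0).round(4))
"
```

```text
shift [ 24.78   3.21 -17.35] turn -2.177 | at [ 0.5363 -0.0049  0.2333] rot [-1.5621e+00 -1.1000e-03 -1.5522e+00] F [ 0.2  0.9 -0.1] w 0.0448 t 10.65
tongue 231 [0.4578 0.4582 0.459  0.4786]
shank top 186 [0.5111 0.5118 0.5123 0.5575 0.5593] [ 0.5352 -0.0052  0.1045]
```

Request:
jog_arm --targets '[[3,[3,0,-2.1],-0.14],[3,[6,0,-4.2],-0.28],[3,[9,0,-6.3],-0.42],[3,[12,0,-8.4],-0.56],[3,[15,0,-10.5],-0.7],[3,[18,0,-12.6],-0.84],[3,[21,0,-14.7],-0.98],[3,[23,0,-16.1],-1.12],[3,[24.8,0,-17.35],-1.26],[3,[24.8,0,-17.35],-1.4]]'

```text
time_s: 11.7
ee_pos: [0.3643, -0.2574, 0.2267]
eef_rot: [-1.57, 0.002, -0.149]
force: [0.1, 0.1, -0.1]
grip_width: 0.0301
```

Request:
jog_arm --targets '[[3,[0,0,0],-0.14],[3,[0,2,0],-0.28],[3,[0,4,0],-0.42],[3,[0,6,0],-0.56],[3,[0,8,0],-0.7],[3,[0,9,0],-0.777],[3,[0,9,0],-0.777],[3,[0,9,0],-0.777]]'

```text
time_s: 12.5
ee_pos: [0.3656, -0.2558, 0.1377]
eef_rot: [-1.57, 0.0, 0.622]
force: [-0.3, -0.7, 0.3]
grip_width: 0.03
```

```bash
python3 -c "
from h import *
go([.3677,-.2559,.0215],np.radians(35.8))
s=shot('side');t=shot('top')
p=proj(s,[[.37,-.26,.02]])[0].astype(int); b=[int(x) for x in(p[0]-60,p[1]-70,p[0]+50,p[1]+50)]; save(s,'p_s.png',b,4);print(b)
p=proj(t,[[.37,-.26,.02]])[0].astype(int); b=[int(x) for x in(p[0]-50,p[1]-60,p[0]+40,p[1]+60)]; save(t,'p_t.png',b,4);print(b)
cv2.imwrite('pics/p.png',np.hstack([cv2.imread('pics/p_s.png'),cv2.imread('pics/p_t.png')]))
"
```

```text
shift [ 0.17 11.62 -0.14] turn -0.0025 | at [ 0.3656 -0.2558  0.1377] rot [-1.570e+00  3.000e-04  6.224e-01] F [-0.3 -0.7  0.3] w 0.03 t 12.5
[233, 242, 343, 362]
[315, 166, 405, 286]
```

View pics/p.png

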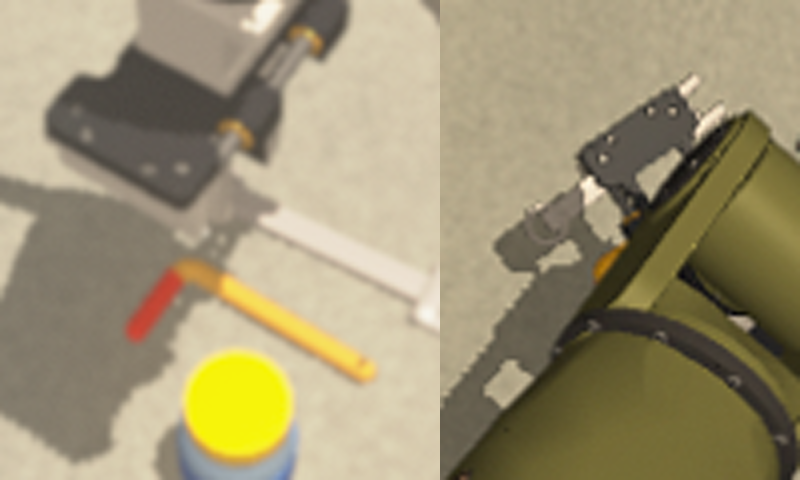

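The side view shows the pin untouched, bend at crop (180,270) and nose at (370,375), with the fingers above and behind it. I check the pose from this view before going down.

```bash
python3 - <<'E'
from h import *
s=load('side'); hsv=cv2.cvtColor(s['img'],cv2.COLOR_RGB2HSV)
m=np.zeros(hsv.shape[:2],bool); m[300:340,262:330]=1
ye=m&(hsv[...,0]>10)&(hsv[...,0]<28)&(hsv[...,1]>110); re=m&((hsv[...,0]<8)|(hsv[...,0]>172))&(hsv[...,1]>110)
L=[]
for n,mm in(('leg',ye),('han',re)):
    _,lab,st,_=cv2.connectedComponentsWithStats(mm.astype(np.uint8)); i=1+st[1:,4].argmax(); v,u=np.nonzero(lab==i)
    P=onz(s,np.c_[u,v],.006)[:,:2]; vx,vy,x,y=cv2.fitLine((P*1000).astype(np.float32),cv2.DIST_HUBER,0,.01,.01).ravel(); c=np.array([x,y]);d=np.array([vx,vy]); a=(P*1000-c)@d; L.append((c,d)); print(n,len(P),c.round(1),np.degrees(np.arctan2(vy,vx)).round(1),(c+d*a.min()).round(1),(c+d*a.max()).round(1))
(c1,d1),(c2,d2)=L; k=np.linalg.solve(np.c_[d1,-d2],c2-c1); b=c1+d1*k[0]; print('bend',b, 'nose',b+115*d1,'grip',b+33*d1)
E
```

```text
leg 325 [ 380.7 -277.1] -54.3 [ 345.3 -227.9] [ 414.3 -324. ]
han 114 [ 324. -248.] 35.9 [ 306.7 -260.6] [ 341.7 -235.3]
bend [ 347.58527 -230.99707] nose [ 414.62024 -324.43854] grip [ 366.82138 -257.8107 ]
```

Request:
jog_arm --targets '[[3,[0.07,4,-0.18],0],[3,[0.07,8,-0.18],0],[3,[0.07,11,-0.18],0],[3,[0.07,11.6,-0.18],0],[3,[0.07,11.6,-0.18],0],[0.5,[0.07,11.6,-0.18],0],[0.5,[0.07,11.6,-0.18],0],[0.5,[0.07,11.6,-0.18],0],[0.5,[0.07,11.6,-0.18],0]]' --grip_force 40

```text
time_s: 13.5
ee_pos: [0.3679, -0.2573, 0.0231]
eef_rot: [-1.573, -0.001, 0.625]
force: [-1.8, 1.0, 9.7]
grip_width: 0.0107
```

```bash
python3 -c "
from h import *
go([.6167,.125,.15],.0197)"
```

```text
shift [ 42.55 -12.7   16.43] turn 0.6052 | at [ 0.3679 -0.2573  0.0231] rot [-1.5729e+00 -6.0000e-04  6.2490e-01] F [-1.8  1.   9.7] w 0.0107 t 13.5
```

Request:
jog_arm --targets '[[2.6,[0,0,0],0],[2.6,[0,0,0],0],[2.6,[0,0.2,0],0],[2.6,[0,0.2,0],0],[2.6,[0,0.2,0],0]]'

```text
time_s: 14.0
ee_pos: [0.3673, -0.2568, 0.0198]
eef_rot: [-1.57, 0.0, 0.625]
force: [-1.3, -0.2, 0.5]
grip_width: 0.026
```

Request:
jog_arm --targets '[[0.5,[0,0,0],0],[0.5,[0,0,0],0],[0.5,[0,0,0],0],[0.5,[0,0,0],0],[0.5,[0,0,0],0]]'

```text
time_s: 14.5
ee_pos: [0.3674, -0.2569, 0.02]
eef_rot: [-1.571, 0.0, 0.625]
force: [-0.0, 1.0, -0.5]
grip_width: 0.0109
```

Request:
jog_arm --targets '[[0.5,[0,-1,0],0],[0.5,[0,-4,0],0],[0.5,[0,-8,0],0],[0.5,[0,-12,0],0],[0.5,[0,-16,0],0],[0.5,[0,-18,0],0],[0.5,[0,-18,0],0]]'

```text
time_s: 15.2
ee_pos: [0.3681, -0.2575, 0.2031]
eef_rot: [-1.576, -0.001, 0.625]
force: [-1.0, -1.0, -1.9]
grip_width: 0.0111
```

Request:
jog_arm --targets '[[0.5,[2,0,0.8],0.03],[0.5,[6,0,2.3],0.09],[0.5,[10.5,0,4.1],0.15],[0.5,[15,0,5.8],0.21],[0.5,[19.5,0,7.5],0.27],[0.5,[24,0,9.3],0.34],[0.5,[28.5,0,11],0.4],[0.5,[33,0,12.7],0.47],[0.5,[37.5,0,14.5],0.53],[0.5,[40.5,0,15.6],0.57]]'

```text
time_s: 16.2
ee_pos: [0.6049, 0.1094, 0.1981]
eef_rot: [-1.571, 0.002, 0.054]
force: [-0.3, -0.5, -0.1]
grip_width: 0.0106
```

```bash
python3 -c "
from h import *
go([.6167,.13,.14],.0197)"
```

```text
shift [1.3  5.81 2.  ] turn 0.0345 | at [0.6049 0.1094 0.1981] rot [-1.5707  0.0023  0.0542] F [-0.3 -0.5 -0.1] w 0.0106 t 16.2
```

Request:
jog_arm --targets '[[0.5,[0.6,0,1],0.02],[0.5,[1.3,1,2],0.0345],[0.5,[1.3,3,2],0.0345],[0.5,[1.3,5,2],0.0345],[0.5,[1.3,5.8,2],0.0345],[0.5,[1.3,5.8,2],0.0345],[0.5,[1.3,5.8,2],0.0345]]'

```text
time_s: 16.9
ee_pos: [0.6166, 0.1271, 0.1424]
eef_rot: [-1.571, -0.0, 0.02]
force: [0.3, -0.1, -1.0]
grip_width: 0.0105
```

```bash
cat > pin.py <<'E'
from h import *
def line(n,zax,box):
    c=load(n); hsv=cv2.cvtColor(c['img'],cv2.COLOR_RGB2HSV); m=np.zeros(hsv.shape[:2],bool); u0,v0,u1,v1=box; m[v0:v1,u0:u1]=1
    ye=m&(hsv[...,0]>10)&(hsv[...,0]<30)&(hsv[...,1]>110)&(hsv[...,2]>60)
    _,lab,st,_=cv2.connectedComponentsWithStats(ye.astype(np.uint8))
    if len(st)<2: print(n,'none'); return
    i=1+st[1:,4].argmax(); v,u=np.nonzero(lab==i); X=cloud(c)[v,u]
    P=onz(c,np.c_[u,v],zax)[:,:2]; vx,vy,x,y=cv2.fitLine((P*1000).astype(np.float32),cv2.DIST_HUBER,0,.01,.01).ravel(); q=np.array([x,y]);d=np.array([vx,vy])*-np.sign(vy); a=(P*1000-q)@d
    print(n,len(P),st[i,:4],'ends',(q+d*a.min()).round(1),(q+d*a.max()).round(1),'dir',np.degrees(np.arctan2(d[1],d[0])).round(2),'depth z top pct',np.percentile(X[:,2],[5,50,90,97]).round(4))
    for y0,y1 in((.04,.06),(.06,.08),(.08,.11)):
        k=(X[:,1]>y0)&(X[:,1]<y1)
        if k.sum()>3: print('   y',y0,y1,'zmax',np.percentile(X[k,2],[50,95]).round(4),'x',X[k,0].mean().round(4))
E
python3 - <<'E'
from pin import *
go([.6167,.13,.104],.0197)
t=shot('top');s=shot('side')
o=ctrl.get_obs(); za=o['ee_pos'][2]-.014
for n,c in(('top',t),('side',s)):
    p=proj(c,[[.6167,.07,za]])[0].astype(int); b=[int(x) for x in (p[0]-55,p[1]-45,p[0]+55,p[1]+45)]; line(n,za,b); save(c,'q_%s.png'%n,b,3.6); print(b, proj(c,[[.6167,.0215,.09]]))
cv2.imwrite('pics/q.png',np.hstack([cv2.imread('pics/q_top.png'),cv2.imread('pics/q_side.png')]))
E
```

```text
shift [0.01 3.84 0.29] turn 0.0004 | at [0.6166 0.1271 0.1424] rot [-1.5707e+00 -5.0000e-04  2.0100e-02] F [ 0.3 -0.1 -1. ] w 0.0105 t 16.9
top 1876 [193 130  49  43] ends [597.5 219. ] [506.2  83.2] dir -123.91 depth z top pct [0.4741 0.5013 0.5203 0.5237]
   y 0.04 0.06 zmax [0.494  0.5147] x 0.4731
   y 0.06 0.08 zmax [0.5003 0.5214] x 0.4841
   y 0.08 0.11 zmax [0.5047 0.5237] x 0.4849
[193, 83, 303, 173] [[267.29379434 132.81819915]]
side 121 [334 117  13  17] ends [680.2 182.5] [653.8 116.8] dir -111.89 depth z top pct [0.0063 0.0245 0.0508 0.0578]
[279, 102, 389, 192] [[341.66844469 170.67483573]]
```

View pics/q.png

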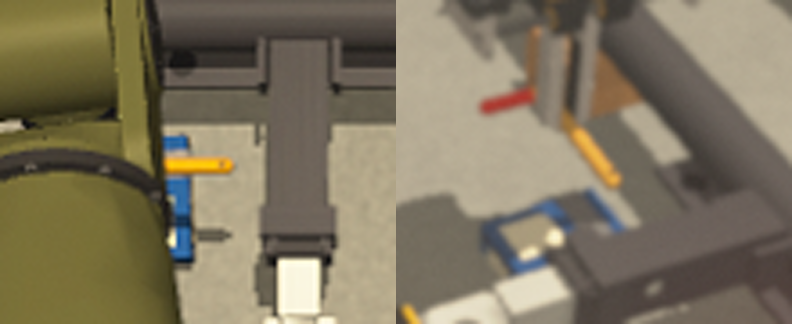

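The pin is held level. Its leg shows in the top crop from (165,165) to the nose at (233,165), and in the side crop the nose is at (617,183) with the handle toward the robot at (485,105). Next I triangulate the nose and axis.

```bash
cat > tri.py <<'E'
from h import *
def seg(n,box):
    c=load(n); hsv=cv2.cvtColor(c['img'],cv2.COLOR_RGB2HSV); m=np.zeros(hsv.shape[:2],np.uint8); u0,v0,u1,v1=box; m[v0:v1,u0:u1]=1
    m*=((hsv[...,0]>12)&(hsv[...,0]<28)&(hsv[...,1]>150)&(hsv[...,2]>(170 if n=='top' else 120))).astype(np.uint8)
    _,lab,st,_=cv2.connectedComponentsWithStats(m); i=1+st[1:,4].argmax(); v,u=np.nonzero(lab==i)
    p=np.c_[u,v].astype(np.float32); vx,vy,x,y=cv2.fitLine(p,cv2.DIST_HUBER,0,.01,.01).ravel(); d=np.array([vx,vy])*(1 if vx>0 else -1); a=(p-[x,y])@d
    print(n,len(p),'px ends',([x,y]+d*a.min()).round(1),([x,y]+d*(a.max()+.4)).round(1)); return c,np.array([x,y])+d*(a.max()+.4),d
def meet(ct,ut,cs,us):
    (o1,d1),(o2,d2)=ray(ct,[ut]),ray(cs,[us]); d1=d1[0];d2=d2[0]; k=np.linalg.lstsq(np.c_[d1,-d2],o2-o1,rcond=None)[0]; A=o1+k[0]*d1;B=o2+k[1]*d2; print('nose',((A+B)/2).round(4),'gap',(A-B).round(4)); return (A+B)/2
E
python3 - <<'E'
from tri import *
ct,ut,dt=seg('top',(237,110,275,150)); cs,us,ds=seg('side',(310,120,350,160)); N=meet(ct,ut,cs,us)
# axis in 3D: planes through each camera
def pl(c,u,d):
    o,r=ray(c,[u,u-d*12]); return np.cross(r[0],r[1])
a=np.cross(pl(ct,ut,dt),pl(cs,us,ds)); a/=np.linalg.norm(a); a*=-np.sign(a[1]); print('axis',a.round(4)); o=ctrl.get_obs()['ee_pos']; print('TCP-nose',(o-N).round(4))
g=cv2.cvtColor(cs['img'],cv2.COLOR_RGB2GRAY)
k=cv2.findContours((g<0).astype(np.uint8),0,1)
print(proj(ct,N),proj(cs,N))
E
```

```text
top 73 px ends [239.  127.9] [257.4 128.9]
side 74 px ends [325.5 134.4] [339.8 152.9]
nose [0.6184 0.0453 0.1285] gap [-0.0016  0.0006 -0.0003]
axis [-0.0608 -0.9923  0.1075]
TCP-nose [-0.0016  0.0819  0.0145]
[[257.53112429 128.56060105]] [[339.40822151 152.97449918]]
```

Request:
jog_arm --targets '[[0.5,[-0.2,1.5,0],0],[0.5,[-0.2,3,0],0],[0.5,[-0.2,3.9,0],0],[0.5,[-0.2,3.9,0],0],[0.5,[-0.2,3.9,-0.4],0],[0.5,[-0.2,3.9,-0.8],0],[0.5,[-0.2,3.9,-1.2],0],[0.5,[-0.2,3.9,-1.6],0],[0.5,[-0.2,3.9,-1.6],0]]'

```text
time_s: 17.9
ee_pos: [0.6149, 0.1106, 0.1032]
eef_rot: [-1.571, -0.0, 0.02]
force: [-0.1, 0.2, 0.3]
grip_width: 0.0111
```

```bash
python3 - <<'E'
from tri import *
ct=shot('top');cs=shot('side'); o=ctrl.get_obs(); print(o['ee_pos'].round(4),o['force'].round(1))
N=o['ee_pos']-[-.0016,.0819,.0145]; print('N',N.round(4),proj(ct,N).round(1),proj(cs,N).round(1))
p=proj(ct,N)[0].astype(int); q=proj(cs,N)[0].astype(int)
ct,ut,dt=seg('top',(p[0]-20,p[1]-10,p[0]+8,p[1]+10)); cs,us,ds=seg('side',(q[0]-30,q[1]-35,q[0]+8,q[1]+8)); meet(ct,ut,cs,us)
E
```

```text
[0.6148 0.1111 0.1031] [-0.2 -0.3 -1.4]
N [0.6164 0.0292 0.0886] [[264.5 133. ]] [[340.1 169.2]]
top 65 px ends [248.  132.2] [264.4 132.9]
side 67 px ends [326.4 150.4] [338.1 166.4]
nose [0.6121 0.0295 0.0996] gap [ 0.0039 -0.0015  0.0008]
```

Request:
jog_arm --targets '[[0.5,[0,0,-0.3],0],[0.5,[0,0,-0.6],0],[0.5,[0,0,-0.9],0],[0.5,[0,0,-1.2],0],[0.5,[0,0,-1.5],0],[0.5,[0,0,-1.5],0]]'

```text
time_s: 18.6
ee_pos: [0.6151, 0.0958, 0.103]
eef_rot: [-1.571, -0.0, 0.02]
force: [0.5, -0.4, -2.0]
grip_width: 0.0109
```

Request:
jog_arm --targets '[[0.5,[0,0,-0.3],0],[0.5,[0,0,-0.6],0],[0.5,[0,0,-0.9],0],[0.5,[0,0,-1.2],0],[0.5,[0,0,-1.5],0],[0.5,[0,0,-1.5],0]]'

```text
time_s: 19.2
ee_pos: [0.6154, 0.0808, 0.103]
eef_rot: [-1.571, -0.0, 0.02]
force: [0.4, -0.9, -0.1]
grip_width: 0.0105
```

Request:
jog_arm --targets '[[0.5,[0,0,-0.4],0],[0.5,[0,0,-0.8],0],[0.5,[0,0,-1.2],0],[0.5,[0,0,-1.6],0],[0.5,[0,0,-2],0],[0.5,[0,0,-2],0]]'

```text
time_s: 19.8
ee_pos: [0.6158, 0.0606, 0.103]
eef_rot: [-1.571, -0.0, 0.02]
force: [-0.0, -1.3, -0.1]
grip_width: 0.0104
```

Request:
jog_arm --targets '[[0.5,[0,0,-0.4],0],[0.5,[0,0,-0.8],0],[0.5,[0,0,-1.2],0],[0.5,[0,0,-1.6],0],[0.5,[0,0,-1.8],0],[0.5,[0,0,-1.8],0]]'

```text
time_s: 20.4
ee_pos: [0.6162, 0.0429, 0.103]
eef_rot: [-1.571, -0.0, 0.02]
force: [0.4, 0.3, -0.3]
grip_width: 0.0107
```

```bash
python3 - <<'E'
from tri import *
ct=shot('top');cs=shot('side'); o=ctrl.get_obs(); print(o['ee_pos'].round(4),o['force'].round(1))
N=o['ee_pos']-[-.0016,.0819,.0145]
p=proj(ct,N)[0].astype(int); q=proj(cs,N)[0].astype(int); print('N',N.round(4),p,q)
ct,ut,dt=seg('top',(p[0]-12,p[1]-8,p[0]+8,p[1]+8)); cs,us,ds=seg('side',(q[0]-14,q[1]-16,q[0]+8,q[1]+8)); print(onz(ct,[ut],.089),onz(cs,[us],.089))
a=(int(q[0]-55),int(q[1]-60),int(q[0]+35),int(q[1]+30)); save(cs,'r_s.png',a,4.4); b=(int(p[0]-55),int(p[1]-45),int(p[0]+35),int(p[1]+45)); save(ct,'r_t.png',b,4.4)
cv2.imwrite('pics/r.png',np.hstack([cv2.imread('pics/r_s.png'),cv2.imread('pics/r_t.png')])); print(a,b)
E
```

```text
[0.6161 0.0431 0.1029] [ 0.3 -0.5 -0.7]
N [ 0.6177 -0.0388  0.0884] [289 132] [353 186]
top 21 px ends [283.8 131.8] [289.4 133.1]
side 32 px ends [349. 181.] [354.3 186.2]
[[ 0.61732296 -0.03837796  0.089     ]] [[ 0.62036801 -0.03856819  0.089     ]]
(298, 126, 388, 216) (234, 87, 324, 177)
```

View pics/r.png

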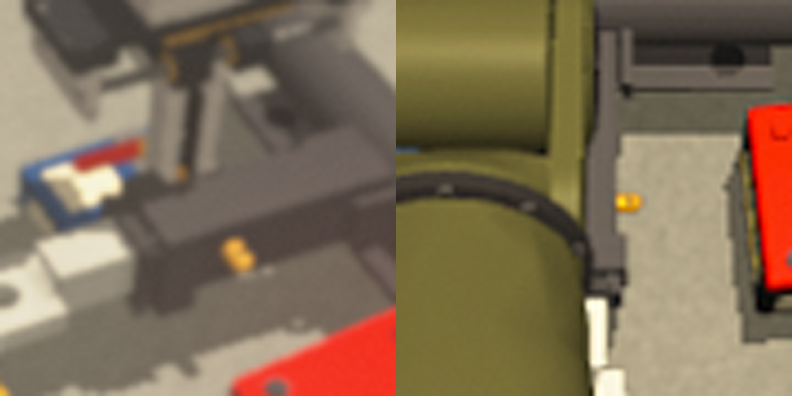

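The nose stands out on the far side at side crop (238,255), with the dark clip hole in it just outside the wall, and the top crop shows it at (630,203), well short of the battery. It protrudes about 16 mm. I add 3 mm for margin, then let go and rise.

Request:
jog_arm --targets '[[0.5,[0,0,-0.15],0],[0.5,[0,0,-0.3],0],[0.5,[0,0,-0.3],0],[2.4,[0,0,-0.3],0],[2.4,[0,0,-0.3],0],[2.4,[0,0,-0.3],0],[2.4,[0,0,-0.3],0],[2.4,[0,0,-0.3],0]]'

```text
time_s: 21.3
ee_pos: [0.6162, 0.0402, 0.103]
eef_rot: [-1.571, -0.0, 0.02]
force: [0.7, 0.1, -0.5]
grip_width: 0.0239
```

Request:
jog_arm --targets '[[2.4,[0,-0.5,0],0],[2.4,[0,-1.5,0],0],[2.4,[0,-3,0],0],[2.4,[0,-5,0],0],[2.4,[0,-8,0],0],[2.4,[0,-11,0],0],[2.4,[0,-14,2],0],[2.4,[0,-14,6],0],[2.4,[0,-14,10],0],[2.4,[0,-14,14],0]]'

```text
time_s: 22.3
ee_pos: [0.6132, 0.1816, 0.2449]
eef_rot: [-1.57, -0.002, 0.02]
force: [-0.4, -0.7, -0.2]
grip_width: 0.0244
```

Request:
jog_arm --targets '[[2.4,[-3,0,4],0],[2.4,[-6,0,8],0],[2.4,[-9,0,12],0],[2.4,[-10,0,14],0],[2.4,[-10,0,14],0],[2.4,[-10,0,14],0]]'

```text
time_s: 22.9
ee_pos: [0.5106, 0.318, 0.244]
eef_rot: [-1.57, -0.001, 0.021]
force: [-0.2, -0.1, -0.1]
grip_width: 0.0238
```

```bash
python3 - <<'E'
from tri import *
ct=shot('top');cs=shot('side'); o=ctrl.get_obs(); print(o['time_s'],o['ee_pos'].round(4),o['force'].round(1),o['grip_width'])
N=np.array([.618,-.0415,.088]); p=proj(ct,N)[0].astype(int); q=proj(cs,N)[0].astype(int)
c1,ut,dt=seg('top',(p[0]-12,p[1]-8,p[0]+10,p[1]+8)); c2,us,ds=seg('side',(q[0]-14,q[1]-16,q[0]+10,q[1]+10)); meet(ct,ut,cs,us); print(onz(ct,[ut],.088))
save(ct,'e_top.png'); save(cs,'e_s.png',(int(q[0]-55),int(q[1]-60),int(q[0]+40),int(q[1]+30)),4.4)
a=cv2.imread('pics/e_s.png'); b=cv2.imread('pics/e_top.png')[60:280,100:420]; b=cv2.resize(b,None,fx=a.shape[0]/b.shape[0]*.6,fy=a.shape[0]/b.shape[0]*.6); b=b[:, :800-a.shape[1]]; b=cv2.copyMakeBorder(b,0,a.shape[0]-b.shape[0],0,0,0) if b.shape[0]<a.shape[0] else b[:a.shape[0]]
cv2.imwrite('pics/e.png',np.hstack([a,b])); print(a.shape,b.shape)
E
```

```text
23.0 [0.5112 0.3171 0.2434] [0.3 0.5 0.6] 0.024111920230549897
top 22 px ends [284.  131.5] [290.4 132.2]
side 35 px ends [350.5 180.5] [355.8 185.8]
nose [ 0.6204 -0.0416  0.0931] gap [-0.0028  0.0012 -0.0007]
[[ 0.62015855 -0.04102523  0.088     ]]
(396, 418, 3) (396, 346, 3)
```

View pics/e.png

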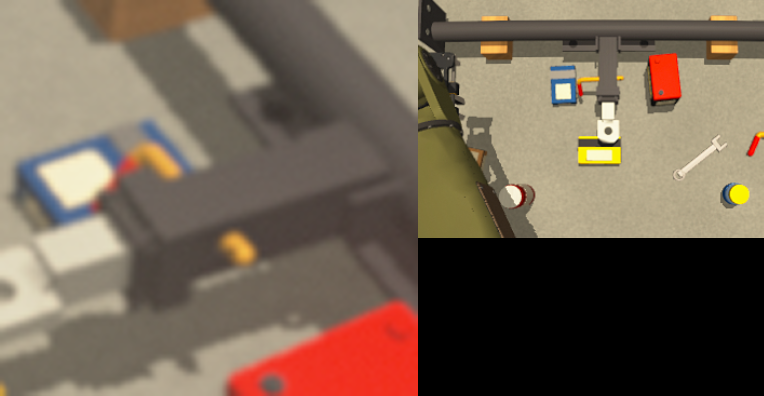

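Request:
jog_arm --targets '[[2.4,[0,0,0],0],[2.4,[0,0,0],0],[2.4,[0,0,0],0],[2.4,[0,0,0],0],[2.4,[0,0,0],0],[2.4,[0,0,0],0],[2.4,[0,0,0],0],[2.4,[0,0,0],0],[2.4,[0,0,0],0],[2.4,[0,0,0],0]]'

```text
time_s: 24.0
ee_pos: [0.5105, 0.3181, 0.243]
eef_rot: [-1.571, -0.0, 0.021]
force: [-0.6, 0.6, 0.8]
grip_width: 0.0239
```

```bash
python3 - <<'E'
from tri import *
ct=shot('top');cs=shot('side')
N=np.array([.618,-.0415,.088]); p=proj(ct,N)[0].astype(int); q=proj(cs,N)[0].astype(int)
c1,ut,dt=seg('top',(p[0]-12,p[1]-8,p[0]+10,p[1]+8)); c2,us,ds=seg('side',(q[0]-14,q[1]-16,q[0]+10,q[1]+10)); meet(ct,ut,cs,us)
X=cloud(ct); z=X[...,2]; hsv=cv2.cvtColor(ct['img'],cv2.COLOR_RGB2HSV)
k=((hsv[...,0]<8)|(hsv[...,0]>172))&(hsv[...,1]>120)&(abs(X[...,1]-.078)<.03)&(abs(X[...,0]-.59)<.05); print('handle',k.sum(),X[k].min(0).round(3),X[k].max(0).round(3))
k=(abs(z-.089)<.004)&(X[...,0]>.44)&(X[...,0]<.50)&(abs(X[...,1])<.035); print('tongue end',np.percentile(X[k][:,0],[0,2]).round(4))
B=lambda *a:[int(x/1.4) for x in a]
for n,lo,hi,zp,b in(('battery',.095,.12,.105,(425,145,495,230)),('nutbox',.02,.04,.028,(300,160,350,230)),('lamp',.03,.06,.04,(335,250,415,310)),('can',.13,.2,.16,(235,310,300,365)),('jar',.06,.1,.075,(530,315,580,360))):
    b=B(*b); m=np.zeros(z.shape,np.uint8); m[b[1]:b[3],b[0]:b[2]]=((z>lo)&(z<hi))[b[1]:b[3],b[0]:b[2]]; cc=max(cv2.findContours(m,0,1)[0],key=cv2.contourArea); r=cv2.minAreaRect((onz(ct,cc[:,0],zp)[:,:2]*1000).astype(np.float32)); print(n,np.round(r[0]),np.round(r[1]),round(r[2],1))
E
```

```text
top 22 px ends [284.  131.5] [290.4 132.2]
side 34 px ends [350.5 180.4] [355.8 185.8]
nose [ 0.6204 -0.0416  0.093 ] gap [-0.0027  0.0011 -0.0007]
handle 46 [ 0.581  0.065 -0.006] [0.622 0.085 0.079]
tongue end [0.459  0.4616]
battery [ 623. -142.] [112.  70.] 6.8
nutbox [615. 119.] [100.  67.] 5.1
lamp [443.  19.] [ 68. 110.] 1.2
can [322. 215.] [55. 58.] 1.6
jar [ 335. -336.] [46. 49.] 0.6
```

All is stable: the nose is at y = -0.0416, about 19 mm beyond the far wall, and nothing else has moved. I hand in now.

```bash
python3 -c "
from station import ctrl
print(ctrl.hand_in())"
```

```text
the job is handed in; nothing more can be done
None
```

The drawbar is in the socket with its cross hole lined up, and the small yellow pin is through both from the free left side. I let go, moved the arm clear and handed the job in at about 24 s.

- **Pin:** the last check put the nose about 19 mm past the far wall, so the clip hole, 8 mm behind the nose, is clear. The reading did not change over the last second. The pin went through with almost no force (1–2 N), which also shows the holes lined up.
- **Drawbar:** the bar's free end measured 0.458–0.459 m against about 0.457 m wanted, which is within the holes' play.
- **Other things:** the battery, nut box, lamp box, can and jar measured where they were at the start. I did not measure the carton, the spanner or the two other pins again; the final picture shows the spanner, but the arm hid most of the carton.
- **Disagreements:** the two cameras differed by about 3 mm on the nose's position. The fingers closed to 10.5–11 mm on the 12 mm pin, but it did not slip.

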